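# Shift a current-sensing ring along a bent conductor

## Task

Slide the blue current-sensing ring along the bent copper conductor it is threaded on, round both corners, until it rests against the red stop collar at the far end. Then let go and leave it hanging on the conductor there.

Things in the scene. Friction and masses are not known exactly. Their poses are not given: they have to be found in the camera images.
- stand: Fixed conductor stand. Grey base plate 100 (x) x 336 (y) x 12 mm, origin at its underside's centre, on the worktop. A copper rod, 8 mm thick, runs level, axis at z = 110 mm, from the black post at the stand's (x, y) = (-35, +150) mm along -y, round two corners, to the red post at (+35, -150). Posts 30 mm thick, brass clamps up to 125 mm. The ring cannot leave the rod.
- corner (a point): First corner of the rod, on its axis: stand (-35, +30, +110) mm. From here the rod slants straight to the second corner at stand (+35, -30, +110), then runs straight along -y again to the red post. Both corners are rounded, about 14 mm cut from each leg. Nothing else supports or surrounds the rod between the posts.
- stop (a point): Face, towards the ring, of the red stop collar (25 mm in diameter, 10 mm thick) fixed on the rod's last leg; the point is on the rod's axis, stand (+35, -105, +110) mm.
- ring_centre (a point): Bore centre of the loose blue ring (60 to 140 g) on the rod's leg by the black post. 20 mm thick along the rod, bore 30 mm, outside 47 mm, 50 mm across its flat sides (26 mm high): grip these from above, a finger either side of the rod. A white block 22 mm wide reaches 34 mm below the centre. It hangs 11 mm under the rod's axis; lifted 11 mm it clears the rod. Turn it with the rod.

How it is judged:
On the way:
1. the ring has gone round the first corner (y of ring_centre in the frame of stand below 0.015 m), for 0.1 s.
At the end, for the whole second after the job is handed in: The ring hangs at rest on the last leg, next to the red stop collar: gap to the collar under 15 mm (ring centre less than 25 mm from the collar's face along the rod, and within 29 mm of it horizontally) (y of ring_centre in the frame of stand below -0.08 m and horizontal distance between ring_centre and stop below 0.029 m and linear speed of sensor_ring below 0.03 m/s); the robot touches nothing.
It also fails if it takes over 40 s, if anything falls off the work surface, if the arm or the gripper's body presses on something with over 40 N, if the wrist force passes 120 N, or if a joint passes its speed limit or range.

## Robot

A 6-joint arm with a two-finger parallel gripper is mounted at the origin on a cart in front of the work surface, level with it; the furniture and walls round the work are solid. World frame = base frame: x ahead of the robot, y to its left, z up, the work surface at z = 0. Lengths are in m, angles in rad, forces in N, time in s.
With the tool pointing down it reaches from about 0.275 to 0.725 m from the base axis. Payload 5.6 kg.
Tool frame: the origin (TCP) lies at the very end of the fingers, on their centre line; the grasp point (between the pads) lies 19 mm behind it; z points along the fingers, y is the line along which they close (so a half turn about z gives the same grasp; the last joint's range is limited). The gripper opens to 85 mm and grips with 20 to 120 N. Pads are 22 mm wide; open, the fingers measure 114 mm over their backs; the gripper's body (76 mm by 85 mm) begins 54 mm behind the grasp point. The pads swing forward as they close: fully open they stand 13 mm farther back than shut.
Start: joints at [1.473, 0.255, 0.108, 0, -1.424, -0.285], TCP at [0.205, 0.51, 0.231] pointing down, gripper open.
Joint ranges: [-2.95, 2.95], [-1.21, 1.97], [-1.09, 1.5], [-2.87, 1.71], [-2.94, -0.07], [-3.05, 3.05]. Speed limits (rad/s): [2.57, 2.57, 3.14, 3.14, 3.14, 3.14].

## Interface

Orientations are given as a unit quaternion [x, y, z, w].
In Python, from plant import manip gives the robot as it stands.
- The arm moves only by the tool jog_arm, never from a script. Its argument "series" is a list of rows, each a list of 7 numbers: the turn, a rotation vector about the tool's x, y, z in rad, then the shift along the tool's x, y, z in m, then the closure, from 0 (fully open) to 1 (shut). A call has 1 to 8 rows; each row is the pose to reach, as a shift and turn from the pose commanded when the call began, along the tool's axes at that moment; what a row does not reach only later rows make up. A row lasts 1/8 s, in which the tool goes at most 62.5 mm and 10.7 degrees, less where a joint would pass 70% of its speed; a pose out of reach is approached as far as the arm can. A call with a gripper value outside its range is refused whole. The fingers move at their own pace and stop on an object; "force" is the grip in N (left out, the last holds). Time passes only in rows, so rows that repeat a pose let the fingers close. It gives the time, the measured TCP pose, the force, the opening and the grip force at its end, in the units of the state.
- manip.state(): the state, without advancing time (a new reading comes with each control period).
- manip.camera(name): name is "side" or "top"; returns a dict with "pixels" (384x512x3 uint8, red, green, blue), "K" (3x3 intrinsics, pixels), "rvec" (rotation vector, rad) and "tvec" (3), from world to camera coordinates, as OpenCV has them. Camera axes: x right, y down, z forward; pixel columns grow to the right and rows downward; lengths in m; the calibration is good to about 2 mm. A picture is of the moment at which its call begins. There is no depth.
- manip.close_job(): hands the job in; it is judged then, once.
The state is a dict: "clock": time; "qpos": joint angles; "qd": joint speeds; "effort": joint torques, N m; "tool_pos": TCP position; "tcp_rot": TCP orientation; "contact_force": force on the tool from outside, world axes, zero at the start; "ft_torque": the same for the moment, N m; "finger_gap": finger opening in m; "grasp_force": force on a finger pad.
Only numpy, scipy, OpenCV 4.12 (cv2) and the standard library are available. Lean on these libraries where they do the work, as an engineer would, in place of code of your own. Each camera call takes 0.05 s, during which the arm holds its last target. There are 200 camera calls.

## Working session

There is one attempt and no reset: what is moved stays moved. The work goes in short steps, Python scripts to look and compute and a tool call to move; the robot and the scene stay as the last step left them, time stands still between calls to the robot, and variables do not carry over. Pictures are saved under pics/ and viewed, at most 10 in all, crops included, and the job is handed in when it is done.

Besides the shell and the picture viewer there is one more tool, called after ">>>" by a JSON object that holds its "op" and its "data". jog_arm: Moves the arm, as the interface text tells. Its arguments: {"type":"object","properties":{"series":{"type":"array"},"force":{"type":"number"}},"required":["series"]}

```bash
mkdir -p pics; python3 - <<'E'
from plant import manip
import cv2,numpy as np
ims=[]
for n in("top","side"):
    c=manip.camera(n);cv2.imwrite(f"pics/{n}0.png",c["pixels"][:,:,::-1]);np.savez(f"{n}.npz",**c)
    R=cv2.Rodrigues(np.array(c["rvec"],float))[0];print(n,-R.T@np.array(c["tvec"]).ravel())
print(manip.state())
E
```

```text
top [0.44595467 0.19140931 0.93572702]
side [0.3609429  0.92820437 0.45936562]
{'clock': 0.1, 'qpos': array([ 1.47260019e+00,  2.55693830e-01,  1.07135285e-01, -4.31886992e-04,
       -1.42387910e+00, -2.84644313e-01]), 'qd': array([ 0.0007493 , -0.00149019,  0.00479837,  0.00133754, -0.00063082,
        0.00011042]), 'effort': array([-1.84137796e-03, -3.87602949e+01,  2.38476312e+01,  5.37784517e+00,
       -3.75747579e-03, -5.92321285e-06]), 'tool_pos': array([0.20521503, 0.50981193, 0.2304821 ]), 'tcp_rot': array([ 9.81728622e-01, -1.90284509e-01, -1.36269490e-04,  8.36976002e-04]), 'contact_force': array([-1.10118902, -0.04679004, -0.34887005]), 'ft_torque': array([-0.02948611,  0.03014128,  0.01839289]), 'grasp_force': 0.0, 'finger_gap': 0.0854153553618819}
```

View pics/top0.png

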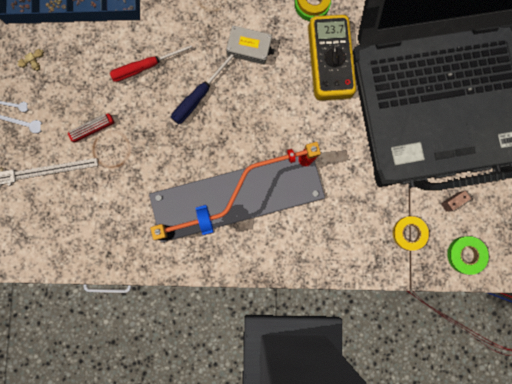

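View pics/side0.png

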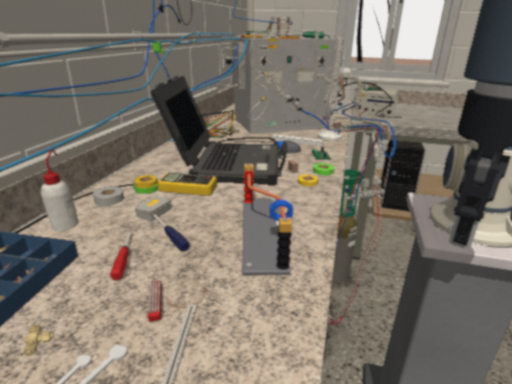

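The top view shows the brass clamps at about (158,231), black post, and (313,150), red post. The blue ring is at (205,219), the collar at (291,155) and the corners near (224,213) and (248,169). The side view shows the ring at (281,209), next to the black post.

```bash
cat > h.py <<'E'
import cv2,numpy as np
from scipy.spatial.transform import Rotation as Ro
def ray(c,uv,z):
    R=cv2.Rodrigues(np.array(c["rvec"],float))[0];t=np.array(c["tvec"],float).ravel()
    o=-R.T@t;p=cv2.undistortPoints(np.array([[uv]],float),np.array(c["K"],float),None).ravel()
    d=R.T@np.array([*p,1]);return o+d*(z-o[2])/d[2]
def blobs(c,lo,hi,box,amin=15):
    h=cv2.cvtColor(np.ascontiguousarray(c["pixels"]),cv2.COLOR_RGB2HSV)
    m=cv2.inRange(h,np.array(lo),np.array(hi));k=np.zeros_like(m);x0,x1,y0,y1=box;k[y0:y1,x0:x1]=m[y0:y1,x0:x1]
    n,_,s,ce=cv2.connectedComponentsWithStats(k)
    return [(s[i].tolist(),ce[i].round(2)) for i in range(1,n) if s[i][4]>=amin],k
E
python3 - <<'E'
from h import *
c=np.load("top.npz");box=(140,335,130,250)
for n,lo,hi,z in(("brass",(17,120,120),(32,255,255),.125),("blue",(105,120,60),(125,255,255),.11),("red",(0,180,60),(3,255,255),.11),("rod",(4,140,100),(15,255,255),.11)):
    b,k=blobs(c,lo,hi,box)
    for s,ce in b: print(n,s,ce,ray(c,ce,z).round(4))
b,k=blobs(c,(105,120,60),(125,255,255),box); print(cv2.minAreaRect(cv2.findNonZero(k)))
for u,v in((224,213),(248,169)):print(ray(c,(u,v),.11))
h=cv2.cvtColor(c["pixels"],cv2.COLOR_RGB2HSV);print(h[231,158],h[150,313],h[155,291],h[219,205])
E
```

```text
brass [305, 142, 16, 15, 139] [312.73 149.09] [0.607  0.0721 0.125 ]
brass [150, 224, 15, 16, 149] [157.49 231.79] [0.4557 0.3371 0.125 ]
blue [195, 205, 18, 30, 344] [203.87 219.51] [0.4792 0.26   0.11  ]
red [287, 149, 8, 13, 52] [290.77 155.63] [0.5969 0.1091 0.11  ]
red [299, 155, 17, 11, 113] [305.27 160.27] [0.5893 0.083  0.11  ]
rod [294, 148, 16, 11, 67] [302.01 153.  ] [0.6023 0.089  0.11  ]
rod [210, 154, 79, 66, 420] [246.11 182.65] [0.5462 0.1877 0.11  ]
rod [164, 220, 34, 12, 147] [180.49 225.78] [0.4673 0.3003 0.11  ]
((203.85296630859375, 219.4117889404297), (28.376667022705078, 12.611852645874023), 75.96376037597656)
[0.4914678  0.22518548 0.11      ]
[0.57069255 0.18498514 0.11      ]
[ 30   4 137] [ 17  11 168] [  6  42 177] [109 218 211]
```

```bash
cat >> h.py <<'E'
YAW=np.radians(16.6);C=np.array([.5314,.2046])
def s2w(x,y):c,s=np.cos(YAW),np.sin(YAW);return C+np.array([c*x-s*y,s*x+c*y])
def w2s(p):c,s=np.cos(YAW),np.sin(YAW);d=np.array(p[:2])-C;return np.array([c*d[0]+s*d[1],-s*d[0]+c*d[1]])
def pose(x,y,z,a): # stand x,y (mm), world z (mm), ring turn a deg; tool y along stand -x
    th=YAW+np.radians(a-90+180)  # tool x heading, tool y = th-90
    th=YAW+np.pi+np.pi/2+np.radians(a)
    X=np.array([np.cos(th),np.sin(th),0]);Z=np.array([0,0,-1.]);Y=np.cross(Z,X)
    return np.array([*s2w(x/1e3,y/1e3),z/1e3]),Ro.from_matrix(np.c_[X,Y,Z])
def rows(st,targets):
    p0=np.array(st["tool_pos"]);R0=Ro.from_quat(st["tcp_rot"])
    for t in targets:
        p,R=pose(*t);print(np.r_[(R0.inv()*R).as_rotvec(),R0.inv().apply(p-p0)].round(4).tolist())
E
python3 - <<'E'
from h import *;from plant import manip
rows(manip.state(),[(-35,67,180,0),(-35,67,77,0)])
E
```

```text
[0.0016, -0.0008, 0.8982, 0.3475, 0.1306, 0.0507]
[0.0016, -0.0008, 0.8982, 0.3475, 0.1304, 0.1537]
```

>>> {"op": "jog_arm", "data": {"series": [[0, 0, 0.12, 0.0435, 0.016, 0.006, 0], [0, 0, 0.24, 0.087, 0.033, 0.012, 0], [0, 0, 0.36, 0.13, 0.049, 0.019, 0], [0, 0, 0.48, 0.174, 0.065, 0.025, 0], [0, 0, 0.6, 0.217, 0.082, 0.032, 0], [0, 0, 0.72, 0.26, 0.098, 0.038, 0], [0, 0, 0.84, 0.304, 0.114, 0.044, 0], [0, 0, 0.898, 0.3475, 0.1305, 0.0507, 0]]}}

```text
clock: 1.1
tool_pos: [0.4798, 0.2581, 0.18]
tcp_rot: [0.801, -0.599, -0.0, 0.0]
contact_force: [0.1, 1.0, 0.4]
finger_gap: 0.0856
grasp_force: 0.0
```

>>> {"op": "jog_arm", "data": {"series": [[0, 0, 0, 0, 0, 0, 0], [0, 0, 0, 0, 0, 0, 0]]}}

```text
clock: 1.35
tool_pos: [0.4788, 0.2593, 0.1802]
tcp_rot: [0.802, -0.598, -0.0, 0.0]
contact_force: [-0.8, 0.1, -0.2]
finger_gap: 0.0857
grasp_force: 0.0
```

```bash
python3 - <<'E'
from h import *;from plant import manip
s=manip.state();print(s["clock"],s["tool_pos"],w2s(s["tool_pos"]),s["qpos"].round(2),s["contact_force"].round(1))
rows(s,[(-35,67,77,0)])
for n in("top","side"):
    c=manip.camera(n);cv2.imwrite(f"pics/{n}1.png",cv2.resize(c["pixels"][120:300,120:360,::-1] if n=="top" else c["pixels"][130:310,180:420,::-1],None,fx=3,fy=3))
E
```

```text
1.35 [0.47880086 0.25927096 0.18023604] [-0.03478809  0.06741938] [ 0.78  0.27 -0.01 -0.   -1.3  -0.49] [-0.8  0.1 -0.2]
[0.0008, -0.0001, -0.0, 0.0004, 0.0001, 0.1032]
```

View pics/side1.png

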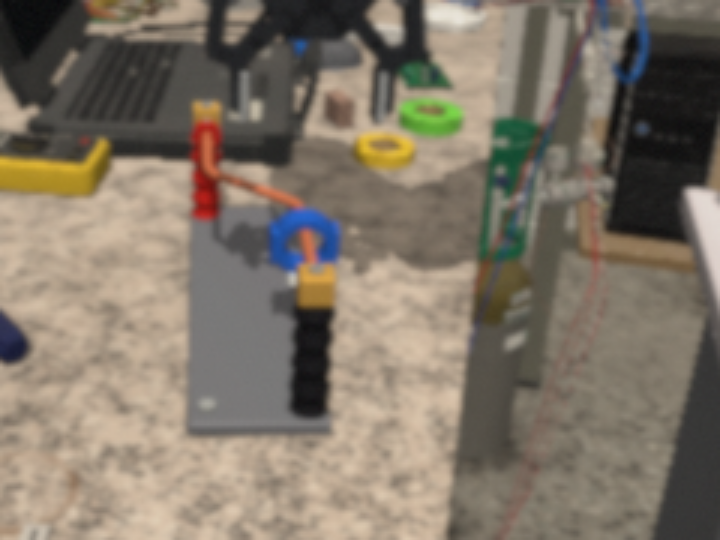

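The side crop shows the open fingers at about (240,95) and (382,95), straddling the ring at (305,240), with the midpoint close to its centre. I'll descend and grip.

>>> {"op": "jog_arm", "data": {"series": [[0, 0, 0, 0, 0, 0.04, 0], [0, 0, 0, 0, 0, 0.07, 0], [0, 0, 0, 0, 0, 0.09, 0], [0, 0, 0, 0, 0, 0.103, 0], [0, 0, 0, 0, 0, 0.103, 0]], "force": 30}}

```text
clock: 2.08
tool_pos: [0.4784, 0.2596, 0.0772]
tcp_rot: [0.802, -0.597, -0.0, 0.001]
contact_force: [0.1, -0.4, 0.3]
finger_gap: 0.0855
grasp_force: 0.0
```

>>> {"op": "jog_arm", "data": {"series": [[0, 0, 0, 0, 0, 0, 1], [0, 0, 0, 0, 0, 0, 1], [0, 0, 0, 0, 0, 0, 1], [0, 0, 0, 0, 0, 0, 1], [0, 0, 0, 0, 0, 0, 1], [0, 0, 0, 0, 0, 0, 1]], "force": 30}}

```text
clock: 2.82
tool_pos: [0.4796, 0.2597, 0.0786]
tcp_rot: [0.802, -0.597, 0.0, -0.001]
contact_force: [-0.8, 1.0, 6.0]
finger_gap: 0.0499
grasp_force: 32.5
```

```bash
python3 - <<'E'
from h import *;from plant import manip
s=manip.state();print(s["clock"],s["tool_pos"],w2s(s["tool_pos"]),s["finger_gap"],s["grasp_force"],s["contact_force"].round(1))
for n in("top","side"):
    c=manip.camera(n);cv2.imwrite(f"pics/{n}2.png",cv2.resize(c["pixels"][120:300,120:360,::-1] if n=="top" else c["pixels"][130:310,180:420,::-1],None,fx=3,fy=3))
E
```

```text
2.825 [0.47960121 0.25973789 0.07858555] [-0.03388769  0.0676382 ] 0.049892147930903005 32.46983528137207 [-0.8  1.   6. ]
```

View pics/side2.png

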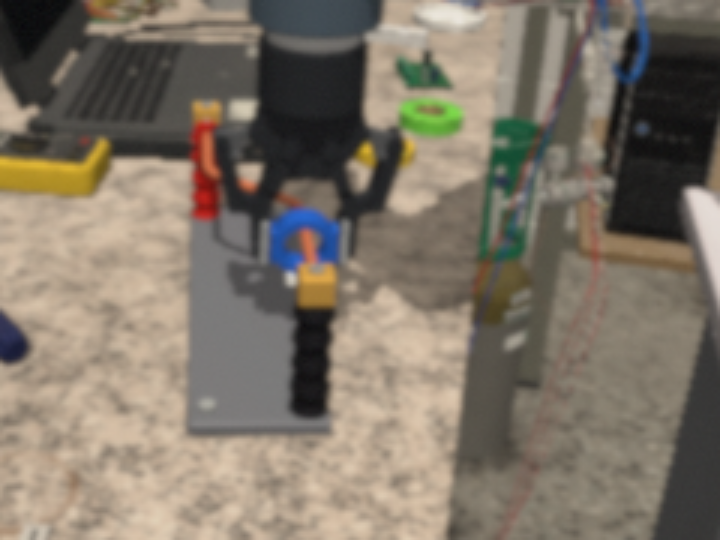

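```bash
cat >> h.py <<'E'
def st0(*a):
    p,R=pose(*a);return dict(tool_pos=p,tcp_rot=R.as_quat())
E
python3 - <<'E'
from h import *
z=89
print("A");rows(st0(-35,67,77,0),[(-35,67,83,0),(-35,67,z,0),(-35,67,z,0),(-35,59,z,0),(-35,50,z,0),(-35,44,z,4)])
print("B");rows(st0(-35,44,z,4),[(-34.5,40,z,9),(-33.5,35,z,17),(-32.2,31.3,z,25),(-30,27.5,z,33),(-27.5,24,z,41),(-24.4,20.9,z,49.4)])
E
```

```text
A
[0.0, 0.0, 0.0, 0.0, 0.0, -0.006]
[0.0, 0.0, 0.0, 0.0, 0.0, -0.012]
[0.0, 0.0, 0.0, 0.0, 0.0, -0.012]
[0.0, 0.0, 0.0, 0.008, -0.0, -0.012]
[0.0, 0.0, 0.0, 0.017, 0.0, -0.012]
[0.0, 0.0, -0.0698, 0.023, 0.0, -0.012]
B
[0.0, 0.0, -0.0873, 0.004, -0.0002, 0.0]
[0.0, 0.0, -0.2269, 0.0091, -0.0009, 0.0]
[0.0, 0.0, -0.3665, 0.0129, -0.0019, 0.0]
[0.0, 0.0, -0.5061, 0.0168, -0.0038, 0.0]
[0.0, 0.0, -0.6458, 0.0205, -0.0061, 0.0]
[0.0, 0.0, -0.7924, 0.0238, -0.009, 0.0]
```

>>> {"op": "jog_arm", "data": {"series": [[0, 0, 0, 0, 0, -0.006, 1], [0, 0, 0, 0, 0, -0.012, 1], [0, 0, 0, 0, 0, -0.012, 1], [0, 0, 0, 0, 0, -0.012, 1]]}}

```text
clock: 3.42
tool_pos: [0.4788, 0.2592, 0.0893]
tcp_rot: [0.802, -0.598, -0.0, 0.0]
contact_force: [-0.4, 0.5, -1.4]
finger_gap: 0.0497
grasp_force: 31.8
```

>>> {"op": "jog_arm", "data": {"series": [[0, 0, 0, 0.008, 0, 0, 1], [0, 0, 0, 0.017, 0, 0, 1], [0, 0, -0.07, 0.023, 0, 0, 1], [0, 0, -0.07, 0.023, 0, 0, 1]]}}

```text
clock: 3.92
tool_pos: [0.4857, 0.2365, 0.0895]
tcp_rot: [0.822, -0.57, -0.0, 0.0]
contact_force: [-0.2, -0.1, -0.9]
finger_gap: 0.0497
grasp_force: 31.8
```

```bash
python3 - <<'E'
from h import *;from plant import manip
s=manip.state();print(s["clock"],s["tool_pos"],w2s(s["tool_pos"]),s["finger_gap"],s["grasp_force"],s["contact_force"].round(1))
for n in("top","side"):
    c=manip.camera(n);cv2.imwrite(f"pics/{n}3.png",cv2.resize(c["pixels"][120:300,120:360,::-1] if n=="top" else c["pixels"][170:290,220:380,::-1],None,fx=3 if n=="top" else 5,fy=3 if n=="top" else 5))
E
```

```text
3.925 [0.4857189  0.23649091 0.08952316] [-0.03466637  0.04361234] 0.04970777128285981 31.81026577949524 [-0.2 -0.1 -0.9]
```

View pics/side3.png

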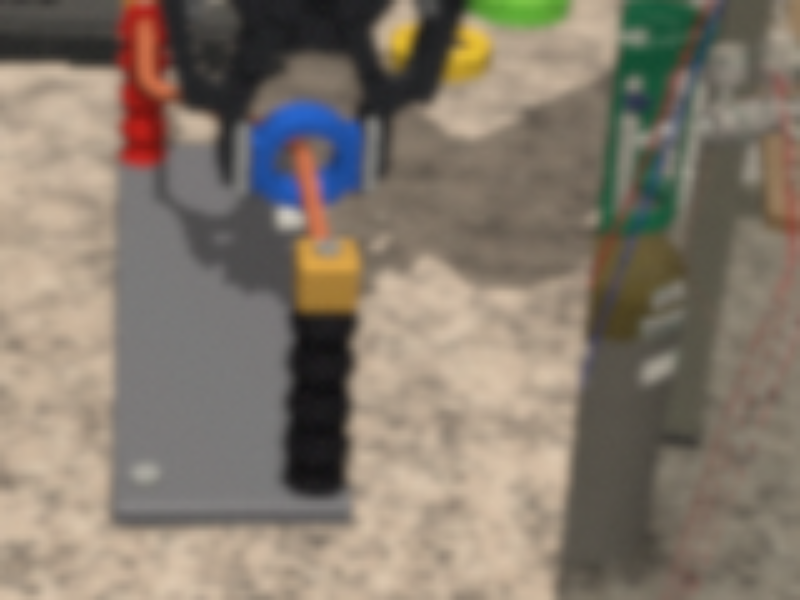

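The ring is held with its centre at (307,155), and the rod passes freely through the bore near (300,150). The contact force is only the ring's weight. Next is the first corner.

>>> {"op": "jog_arm", "data": {"series": [[0, 0, -0.09, 0.004, 0, 0, 1], [0, 0, -0.23, 0.009, -0.001, 0, 1], [0, 0, -0.37, 0.013, -0.002, 0, 1], [0, 0, -0.51, 0.017, -0.004, 0, 1], [0, 0, -0.65, 0.0205, -0.006, 0, 1], [0, 0, -0.79, 0.024, -0.009, 0, 1], [0, 0, -0.79, 0.024, -0.009, 0, 1]]}}

```text
clock: 4.9
tool_pos: [0.5026, 0.2181, 0.0895]
tcp_rot: [0.978, -0.21, 0.0, -0.0]
contact_force: [-0.1, -0.1, -1.3]
finger_gap: 0.0496
grasp_force: 31.8
```

```bash
python3 - <<'E'
from h import *;from plant import manip
s=manip.state();print(s["clock"],s["tool_pos"],w2s(s["tool_pos"]),s["finger_gap"],s["qpos"].round(2),s["contact_force"].round(1),s["ft_torque"].round(2))
c=manip.camera("side");cv2.imwrite("pics/side4.png",cv2.resize(c["pixels"][170:290,220:380,::-1],None,fx=5,fy=5))
z=89
print("C");rows(st0(-24.4,20.9,z,49.4),[(-12,10.3,z,49.4),(0,0,z,49.4),(12,-10.3,z,49.4),(24.4,-20.9,z,49.4)])
print("D");rows(st0(24.4,-20.9,z,49.4),[(27.5,-24,z,41),(30,-27.5,z,33),(32.2,-31.3,z,25),(33.5,-35,z,17),(34.5,-40,z,9),(35,-44,z,0)])
E
```

```text
4.9 [0.5025717  0.21806458 0.08953681] [-0.02378014  0.02113932] 0.049618424426097936 [ 0.7   0.34 -0.15  0.   -1.08  0.45] [-0.1 -0.1 -1.3] [0.01 0.03 0.02]
C
[0.0, 0.0, 0.0, 0.0163, -0.0, 0.0]
[0.0, 0.0, 0.0, 0.0321, -0.0, 0.0]
[0.0, 0.0, 0.0, 0.0479, 0.0, 0.0]
[0.0, 0.0, 0.0, 0.0643, -0.0, 0.0]
D
[0.0, 0.0, 0.1466, 0.0044, 0.0003, 0.0]
[0.0, 0.0, 0.2862, 0.0085, 0.0014, 0.0]
[0.0, 0.0, 0.4259, 0.0127, 0.0028, 0.0]
[0.0, 0.0, 0.5655, 0.0161, 0.0048, 0.0]
[0.0, 0.0, 0.7051, 0.0201, 0.0079, 0.0]
[0.0, 0.0, 0.8622, 0.0231, 0.0106, 0.0]
```

View pics/side4.png

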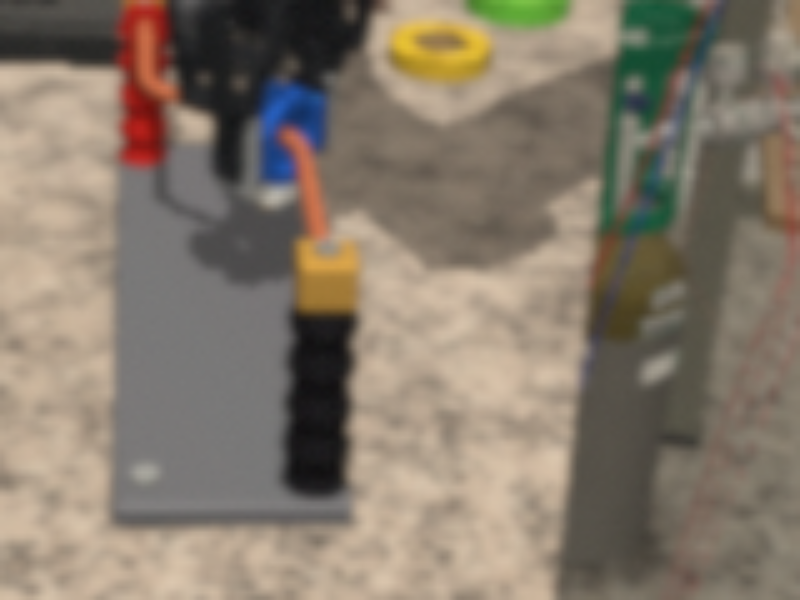

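The ring at (290,130) has turned with the slanted leg, and the rod enters its bore at (287,130) with no side force. I'll take it along the slant and then round corner 2.

>>> {"op": "jog_arm", "data": {"series": [[0, 0, 0, 0.016, 0, 0, 1], [0, 0, 0, 0.032, 0, 0, 1], [0, 0, 0, 0.048, 0, 0, 1], [0, 0, 0, 0.064, 0, 0, 1], [0, 0, 0, 0.064, 0, 0, 1]]}}

```text
clock: 5.58
tool_pos: [0.562, 0.1911, 0.0892]
tcp_rot: [0.978, -0.21, -0.0, 0.0]
contact_force: [-0.5, -0.2, -0.8]
finger_gap: 0.0491
grasp_force: 31.8
```

>>> {"op": "jog_arm", "data": {"series": [[0, 0, 0.14, 0.0044, 0, 0, 1], [0, 0, 0.28, 0.0085, 0.0014, 0, 1], [0, 0, 0.42, 0.0127, 0.0028, 0, 1], [0, 0, 0.56, 0.016, 0.005, 0, 1], [0, 0, 0.7, 0.02, 0.008, 0, 1], [0, 0, 0.86, 0.023, 0.0105, 0, 1], [0, 0, 0.86, 0.023, 0.0105, 0, 1]]}}

```text
clock: 6.45
tool_pos: [0.5775, 0.1728, 0.0895]
tcp_rot: [0.802, -0.597, -0.0, 0.0]
contact_force: [-0.2, 0.7, -1.1]
finger_gap: 0.0496
grasp_force: 31.8
```

```bash
python3 - <<'E'
from h import *;from plant import manip
s=manip.state();print(s["clock"],s["tool_pos"],w2s(s["tool_pos"]),s["finger_gap"],s["contact_force"].round(1),s["ft_torque"].round(2))
c=manip.camera("side");cv2.imwrite("pics/side5.png",cv2.resize(c["pixels"][170:290,220:380,::-1],None,fx=5,fy=5))
rows(s,[(35,-60,89,0),(35,-76,89,0),(35,-92,89,0),(35,-94,89,0),(35,-94,77,0)])
E
```

```text
6.45 [0.57748354 0.17279935 0.08953848] [ 0.03507782 -0.04364081] 0.049597417439404 [-0.2  0.7 -1.1] [-0.01 -0.04  0.  ]
[0.0002, 0.0001, 0.0013, 0.0164, 0.0001, 0.0005]
[0.0002, 0.0001, 0.0013, 0.0324, 0.0001, 0.0005]
[0.0002, 0.0001, 0.0013, 0.0484, 0.0001, 0.0005]
[0.0002, 0.0001, 0.0013, 0.0504, 0.0001, 0.0005]
[0.0002, 0.0001, 0.0013, 0.0504, 0.0001, 0.0125]
```

View pics/side5.png

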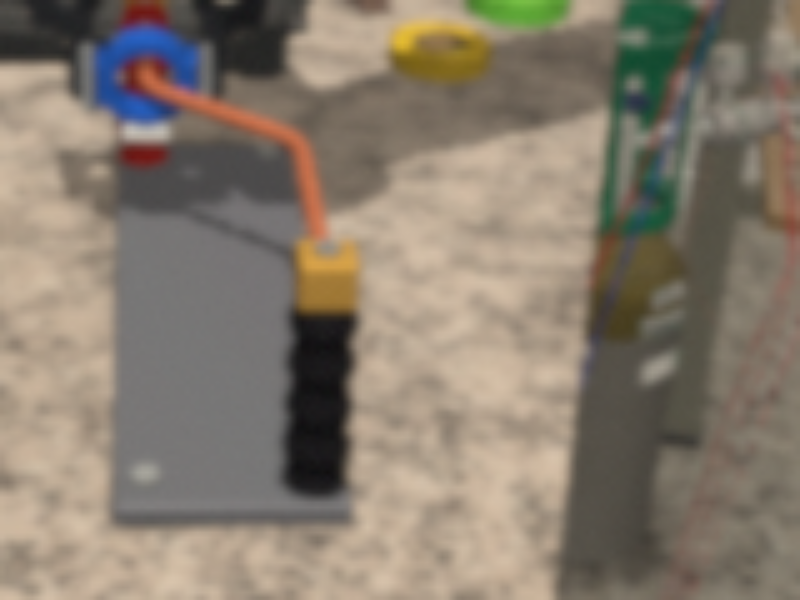

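The ring at (147,75) is past corner 2, facing along the last leg, and the rod is central in its bore. I'll slide it towards the collar.

>>> {"op": "jog_arm", "data": {"series": [[0, 0, 0, 0.016, 0, 0, 1], [0, 0, 0, 0.032, 0, 0, 1], [0, 0, 0, 0.042, 0, 0, 1], [0, 0, 0, 0.046, 0, 0, 1], [0, 0, 0, 0.048, 0, 0, 1], [0, 0, 0, 0.05, 0, 0, 1], [0, 0, 0, 0.05, 0, 0, 1]]}}

```text
clock: 7.38
tool_pos: [0.5919, 0.1251, 0.0896]
tcp_rot: [0.802, -0.597, -0.0, -0.0]
contact_force: [0.7, 0.3, -1.2]
finger_gap: 0.0496
grasp_force: 31.8
```

>>> {"op": "jog_arm", "data": {"series": [[0, 0, 0, 0.001, 0, 0, 1], [0, 0, 0, 0.002, 0, 0, 1], [0, 0, 0, 0.003, 0, 0, 1], [0, 0, 0, 0.003, 0, 0, 1]]}}

```text
clock: 7.88
tool_pos: [0.5928, 0.122, 0.0896]
tcp_rot: [0.802, -0.598, 0.0, -0.0]
contact_force: [-0.5, 0.1, -0.4]
finger_gap: 0.0493
grasp_force: 31.8
```

>>> {"op": "jog_arm", "data": {"series": [[0, 0, 0, 0.001, 0, 0, 1], [0, 0, 0, 0.002, 0, 0, 1], [0, 0, 0, 0.003, 0, 0, 1], [0, 0, 0, 0.003, 0, 0, 1]]}}

```text
clock: 8.38
tool_pos: [0.5936, 0.1191, 0.0896]
tcp_rot: [0.802, -0.598, -0.0, 0.0]
contact_force: [0.2, 0.5, -1.0]
finger_gap: 0.0497
grasp_force: 31.8
```

```bash
python3 - <<'E'
from h import *;from plant import manip
s=manip.state();print(s["clock"],w2s(s["tool_pos"]),s["contact_force"].round(1))
c=manip.camera("top");cv2.imwrite("pics/top6.png",cv2.resize(c["pixels"][120:220,210:340,::-1],None,fx=6,fy=6,interpolation=cv2.INTER_CUBIC)[:600,:780])
E
```

```text
8.375 [ 0.03520537 -0.09968777] [ 0.2  0.5 -1. ]
```

View pics/top6.png

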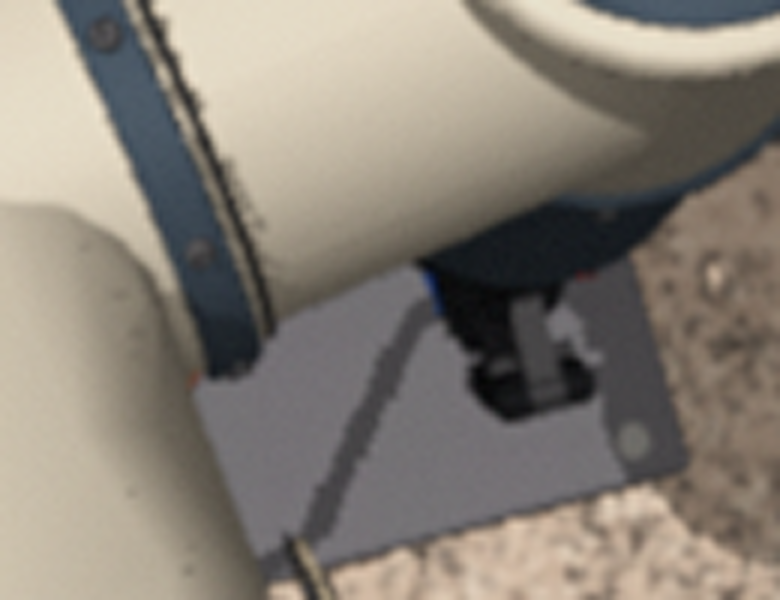

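The arm blocks the top view here. Only a sliver of the ring shows, at (433,290). The lifted ring has met no resistance at y≈-99.7 mm because its 30 mm bore clears the 25 mm collar, so I'll back off, lower it to hang, then bring it up to the collar.

>>> {"op": "jog_arm", "data": {"series": [[0, 0, 0, -0.005, 0, 0, 1], [0, 0, 0, -0.01, 0, 0, 1], [0, 0, 0, -0.01, 0, 0, 1], [0, 0, 0, -0.01, 0, 0.004, 1], [0, 0, 0, -0.01, 0, 0.008, 1], [0, 0, 0, -0.01, 0, 0.01, 1], [0, 0, 0, -0.01, 0, 0.01, 1]]}}

```text
clock: 9.3
tool_pos: [0.5906, 0.1287, 0.0793]
tcp_rot: [0.802, -0.598, -0.0, 0.0]
contact_force: [0.1, 0.0, -0.9]
finger_gap: 0.0495
grasp_force: 31.8
```

>>> {"op": "jog_arm", "data": {"series": [[0, 0, 0, 0.001, 0, 0, 1], [0, 0, 0, 0.002, 0, 0, 1], [0, 0, 0, 0.003, 0, 0, 1], [0, 0, 0, 0.003, 0, 0, 1]]}}

```text
clock: 9.8
tool_pos: [0.5917, 0.1259, 0.0796]
tcp_rot: [0.802, -0.598, 0.0, -0.0]
contact_force: [-0.0, -0.2, -0.6]
finger_gap: 0.0495
grasp_force: 31.8
```

>>> {"op": "jog_arm", "data": {"series": [[0, 0, 0, 0.001, 0, 0, 1], [0, 0, 0, 0.002, 0, 0, 1], [0, 0, 0, 0.003, 0, 0, 1], [0, 0, 0, 0.003, 0, 0, 1]]}}

```text
clock: 10.3
tool_pos: [0.5925, 0.123, 0.0796]
tcp_rot: [0.802, -0.598, -0.0, -0.0]
contact_force: [-0.3, -0.1, -1.2]
finger_gap: 0.0494
grasp_force: 31.8
```

>>> {"op": "jog_arm", "data": {"series": [[0, 0, 0, 0.001, 0, 0, 1], [0, 0, 0, 0.002, 0, 0, 1], [0, 0, 0, 0.002, 0, 0, 1]]}}

```text
clock: 10.68
tool_pos: [0.5925, 0.1229, 0.0796]
tcp_rot: [0.802, -0.597, -0.001, -0.001]
contact_force: [-2.5, 7.0, 0.2]
finger_gap: 0.0496
grasp_force: 32.0
```

A 7 N push shows the ring is against the collar. I'll ease off, lower the last millimetre, release and go straight up.

>>> {"op": "jog_arm", "data": {"series": [[0, 0, 0, -0.0015, 0, 0, 1], [0, 0, 0, -0.0015, 0, 0.001, 1], [0, 0, 0, -0.0015, 0, 0.001, 0], [0, 0, 0, -0.0015, 0, 0.001, 0], [0, 0, 0, -0.0015, 0, 0.001, 0], [0, 0, 0, -0.0015, 0, 0.001, 0], [0, 0, 0, -0.0015, 0, 0.001, 0], [0, 0, 0, -0.0015, 0, 0.001, 0]]}}

```text
clock: 11.68
tool_pos: [0.5926, 0.1226, 0.0786]
tcp_rot: [0.802, -0.598, 0.0, 0.0]
contact_force: [-0.1, -0.5, -0.7]
finger_gap: 0.0853
grasp_force: 0.0
```

>>> {"op": "jog_arm", "data": {"series": [[0, 0, 0, 0, 0, -0.01, 0], [0, 0, 0, 0, 0, -0.03, 0], [0, 0, 0, 0, 0, -0.06, 0], [0, 0, 0, 0, 0, -0.1, 0], [0, 0, 0, 0, 0, -0.13, 0], [0, 0, 0, 0, 0, -0.15, 0], [0, 0, 0, 0, 0, -0.15, 0]]}}

```text
clock: 12.55
tool_pos: [0.5935, 0.1228, 0.2312]
tcp_rot: [0.802, -0.598, 0.001, -0.002]
contact_force: [-0.3, -0.8, -0.9]
finger_gap: 0.0852
grasp_force: 0.0
```

```bash
python3 - <<'E'
from h import *;from plant import manip
s=manip.state();print(s["clock"],s["tool_pos"],s["finger_gap"],s["contact_force"].round(1))
c=manip.camera("side");cv2.imwrite("pics/side7.png",cv2.resize(c["pixels"][150:270,200:360,::-1],None,fx=5,fy=5))
b,k=blobs(c,(105,120,60),(125,255,255),(200,330,150,240))
for S,ce in b:print(S,ce,w2s(ray(c,ce,.099)))
c=manip.camera("top");b,k=blobs(c,(105,120,60),(125,255,255),(230,330,130,200))
for S,ce in b:print(S,ce,w2s(ray(c,ce,.115)))
E
```

```text
12.55 [0.59352817 0.1227859  0.23115964] 0.08522752625404906 [-0.3 -0.8 -0.9]
[239, 172, 21, 17, 180] [248.53 179.02] [ 0.0364782  -0.10255085]
[274, 144, 18, 30, 343] [282.48 158.73] [ 0.03324137 -0.0936904 ]
```

View pics/side7.png

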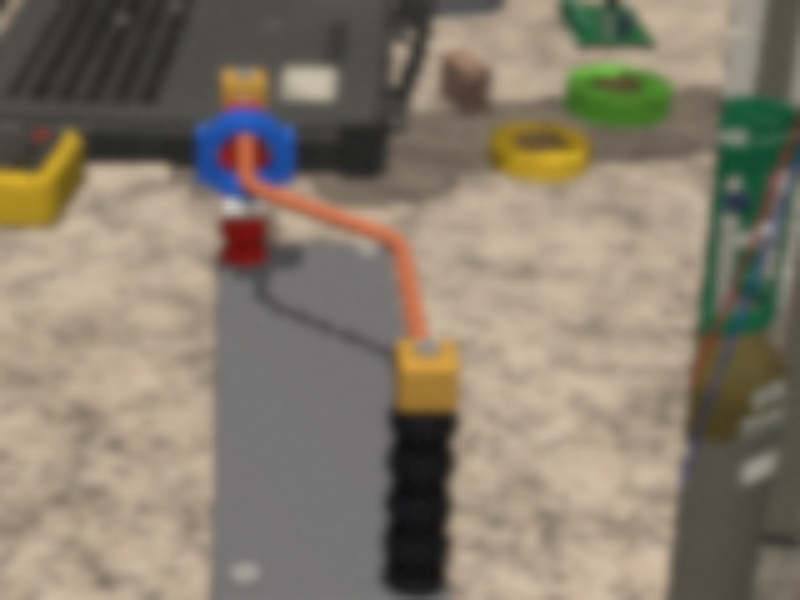

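The ring hangs at (246,152) next to the red collar. The top view puts its centre at stand y≈-94 mm, which means it touches the collar, and the gripper is well clear.

```bash
python3 -c "
from plant import manip
print(manip.close_job())"
```

```text
the job is handed in; nothing more can be done
None
```

I slid the ring round both corners and released it hanging against the red stop collar (centre measured at stand y ≈ -94 mm); the gripper is clear and the job was handed in at about 12.6 s, with no verdict returned.

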